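# Rack the washed cutting boards by colour

### The arm

A 7-joint arm with a two-finger parallel gripper is mounted at the origin on the work surface. World frame = base frame: x ahead of the robot, y to its left, z up, the work surface at z = 0. Lengths are in mm, angles in rad, forces in N, time in s.
With the tool pointing down it reaches from about 425 to 950 mm from the base axis. Payload 16.7 kg.
Tool frame: the origin (TCP) lies on the front face of the gripper's body, between the roots of the fingers; the fingertips stand 97 mm ahead of it and the grasp point (between the pads) lies 78 mm ahead of it; z points along the fingers, y is the direction in which the jaws open and shut (so a half turn about z gives the same grasp; the last joint's range is limited). The gripper opens to 94 mm and grips with 3 to 60 N. Pads are 16 mm wide; open, the fingers measure 119 mm over their backs; the gripper's body (75 mm by 177 mm) begins 78 mm behind the grasp point.
Start: joints at [-1.496, 0.426, 0.074, 1.606, -0.034, 1.111, -0.067], TCP at [149.818, 658.13, 302.667] pointing down, gripper open.
Joint ranges: [-2.85, 2.85], [-0.5, 2.14], [-1.23, 1.37], [0.21, 2.46], [-1.02, 4.16], [0.16, 2.05], [-2.73, 2.73]. Speed limits (rad/s): [1.89, 1.89, 2.39, 2.39, 3.01, 3.01, 3.01].

### API

Orientations are given as a rotation vector (axis times angle).
In Python, from station import arm gives the robot as it stands.
- The arm moves only by the tool apply_moves, never from a script. Its argument "plan" is a list of rows, each an object of numbers: "hand": the opening, from 0 (shut) to 1 (fully open); "tx", "ty", "tz": the shift along the tool's x, y, z in cm; "ax", "ay", "az": the turn, a rotation vector about the tool's x, y, z in degrees. A call has 1 to 20 rows; each row is the pose to reach, as a shift and turn from the pose measured when the call began, along the tool's axes at that moment; what a row does not reach only later rows make up. A row lasts 1/8 s, in which the tool goes at most 62.5 mm and 10.7 degrees, less where a joint would pass 70% of its speed; a pose out of reach is approached as far as the arm can. A call with a gripper value outside its range is refused whole. The fingers move at their own pace and stop on an object; the grip force is fixed at half the most. Time passes only in rows, so rows that repeat a pose let the fingers close. It gives the time, the measured TCP pose, the force and the opening at its end, in the units of the state.
- arm.get_obs(): the state, without advancing time (a new reading comes with each control period).
- arm.snapshot(name): name is "side" or "top" or "wrist"; returns (picture, depth): 420x560x3 uint8, red, green, blue; 420x560 float32, mm along the optical axis (not along the pixel's ray), 0 where there is no reading.
- arm.camera_params(name): a dict with "K" (3x3 intrinsics, pixels), "R" (3x3) and "t" (3): a world point X has camera coordinates R X + t; the wrist camera has in their place "mount" (4x4, takes a point from camera to tool coordinates, whose origin is the TCP and whose axes are the flange's). Camera axes: x right, y down, z forward; pixel columns grow to the right and rows downward; lengths in mm; the calibration is good to about 2 mm. A picture is of the moment at which its call begins: read the wrist's pose just before it. camera_params takes no time and is no camera call.
- arm.hand_in(): hands the job in, once; it reports no verdict.
The state is a dict: "time_s": time; "joints": joint angles; "joint_vel": joint speeds; "joint_torque": joint torques, N m; "eef_pos": TCP position; "orientation": TCP orientation; "wrist_force": force on the tool from outside, world axes, zero at the start; "ft_torque": the same for the moment, N m; "gripper_width": opening from 0.0 (shut) to 1.0 (fully open).
Only numpy, scipy, OpenCV 4.12 (cv2) and the standard library are available. Lean on these libraries where they do the work, as an engineer would, in place of code of your own. Each camera call takes 0.05 s, during which the arm holds its last target. There are 200 camera calls.

### The job

Take the four washed cutting boards out of the wire draining rack and put each in the storage-rack holder of its own colour, upright, fully down in the slot and centred along it. Keep the boards upright all the way and lower them in, do not drop them; leave the bottle and the shaker where they stand.

Things in the scene. Friction and masses are not known exactly. Their poses are not given: they have to be found in the camera images.
- red_board: Red plastic cutting board, 229 mm long (x), 13 mm thick (y), 152 mm high (z), 0.3 to 0.55 kg, standing on its long edge with a 14 mm hanging hole in one upper corner. Origin: middle of its lower edge (centre of its underside as it stands), z up. At the start it stands in one of the four slots, 66 mm apart, of the fixed wire draining rack (wire hoops up to 68 mm above the bench beside it, lower edge 15 mm above the bench).
- blue_board: Blue plastic cutting board, 229 mm long (x), 13 mm thick (y), 152 mm high (z), 0.3 to 0.55 kg, standing on its long edge with a 14 mm hanging hole in one upper corner. Origin: middle of its lower edge (centre of its underside as it stands), z up. At the start it stands in one of the four slots, 66 mm apart, of the fixed wire draining rack (wire hoops up to 68 mm above the bench beside it, lower edge 15 mm above the bench).
- green_board: Green plastic cutting board, 229 mm long (x), 13 mm thick (y), 152 mm high (z), 0.3 to 0.55 kg, standing on its long edge with a 14 mm hanging hole in one upper corner. Origin: middle of its lower edge (centre of its underside as it stands), z up. At the start it stands in one of the four slots, 66 mm apart, of the fixed wire draining rack (wire hoops up to 68 mm above the bench beside it, lower edge 15 mm above the bench).
- yellow_board: Yellow plastic cutting board, 229 mm long (x), 13 mm thick (y), 152 mm high (z), 0.3 to 0.55 kg, standing on its long edge with a 14 mm hanging hole in one upper corner. Origin: middle of its lower edge (centre of its underside as it stands), z up. At the start it stands in one of the four slots, 66 mm apart, of the fixed wire draining rack (wire hoops up to 68 mm above the bench beside it, lower edge 15 mm above the bench).
- red_holder: Red moulded board holder, one of four in a row, 66 mm apart, fixed on the storage rack. 150 mm long (x), 50 mm wide (y), 72 mm high. Origin: centre of its underside, 6 mm above the bench; x runs along its slot, y across it, z up. The slot floor is 8 mm above the origin; the slot is 17 mm wide up to 45 mm above the origin, then flares to a mouth about 38 mm wide at 72 mm; both ends are open, so a board overhangs about 40 mm at each end.
- blue_holder: Blue moulded board holder, one of four in a row, 66 mm apart, fixed on the storage rack. 150 mm long (x), 50 mm wide (y), 72 mm high. Origin: centre of its underside, 6 mm above the bench; x runs along its slot, y across it, z up. The slot floor is 8 mm above the origin; the slot is 17 mm wide up to 45 mm above the origin, then flares to a mouth about 38 mm wide at 72 mm; both ends are open, so a board overhangs about 40 mm at each end.
- green_holder: Green moulded board holder, one of four in a row, 66 mm apart, fixed on the storage rack. 150 mm long (x), 50 mm wide (y), 72 mm high. Origin: centre of its underside, 6 mm above the bench; x runs along its slot, y across it, z up. The slot floor is 8 mm above the origin; the slot is 17 mm wide up to 45 mm above the origin, then flares to a mouth about 38 mm wide at 72 mm; both ends are open, so a board overhangs about 40 mm at each end.
- yellow_holder: Yellow moulded board holder, one of four in a row, 66 mm apart, fixed on the storage rack. 150 mm long (x), 50 mm wide (y), 72 mm high. Origin: centre of its underside, 6 mm above the bench; x runs along its slot, y across it, z up. The slot floor is 8 mm above the origin; the slot is 17 mm wide up to 45 mm above the origin, then flares to a mouth about 38 mm wide at 72 mm; both ends are open, so a board overhangs about 40 mm at each end.
- bottle: White capped bottle with a paper label, 62 mm across, 170 mm tall, standing loose on the far part of the bench. Not part of the job. Origin: centre of its underside.
- shaker: Steel seasoning shaker, 64 mm across, 96 mm tall, standing loose on the far part of the bench. Not part of the job. Origin: centre of its underside.
There are look-alikes about, which are no part of the job. Of the things like the green_board, leave any that is pink; of the rest the larger one is meant.

How it is judged (in metres and radians):
At the end, for the whole second after the job is handed in: Each board stands in the holder of its own colour: its middle within 25 mm of the holder's middle along the slot and 10 mm across it, lower edge 4 to 13 mm above the holder's underside (the slot floor is at 8 mm), within 0.15 rad of upright and of the slot's direction, released and at rest (x of red_board in the frame of red_holder between -0.025 and 0.025 m and y of red_board in the frame of red_holder between -0.01 and 0.01 m and z of red_board in the frame of red_holder between 0.004 and 0.013 m and angle between each of red_board, blue_board, green_board, yellow_board's own z axis and vertical below 0.15 rad and angle between the x axis of red_board and the x axis of red_holder, either way round below 0.15 rad and linear speed of each of red_board, blue_board, green_board, yellow_board below 0.04 m/s and angular speed of each of red_board, blue_board, green_board, yellow_board below 0.5 rad/s and x of blue_board in the frame of blue_holder between -0.025 and 0.025 m and y of blue_board in the frame of blue_holder between -0.01 and 0.01 m and z of blue_board in the frame of blue_holder between 0.004 and 0.013 m and angle between the x axis of blue_board and the x axis of blue_holder, either way round below 0.15 rad and x of green_board in the frame of green_holder between -0.025 and 0.025 m and y of green_board in the frame of green_holder between -0.01 and 0.01 m and z of green_board in the frame of green_holder between 0.004 and 0.013 m and angle between the x axis of green_board and the x axis of green_holder, either way round below 0.15 rad and x of yellow_board in the frame of yellow_holder between -0.025 and 0.025 m and y of yellow_board in the frame of yellow_holder between -0.01 and 0.01 m and z of yellow_board in the frame of yellow_holder between 0.004 and 0.013 m and angle between the x axis of yellow_board and the x axis of yellow_holder, either way round below 0.15 rad); the robot touches nothing.
It fails at once if a board is tipped over (more than 0.6 rad from upright) (angle between any of red_board, blue_board, green_board, yellow_board's own z axis and vertical above 0.6 rad).
It fails at once if a board is dropped into its holder (faster than 0.75 m/s inside the slot) ((linear speed of red_board above 0.75 m/s and horizontal distance between red_board and red_holder below 0.04 m and height (world z) of red_board below 0.075 m) or (linear speed of blue_board above 0.75 m/s and horizontal distance between blue_board and blue_holder below 0.04 m and height (world z) of blue_board below 0.075 m) or (linear speed of green_board above 0.75 m/s and horizontal distance between green_board and green_holder below 0.04 m and height (world z) of green_board below 0.075 m) or (linear speed of yellow_board above 0.75 m/s and horizontal distance between yellow_board and yellow_holder below 0.04 m and height (world z) of yellow_board below 0.075 m)).
It fails at once if the bottle or the shaker is knocked over or moved more than 30 mm (distance of any of bottle, shaker from where it was at the start of the episode above 0.03 m or angle between any of bottle, shaker's own z axis and vertical above 0.4 rad).
It also fails if it takes over 128 s, if anything falls off the work surface, if the arm or the gripper's body presses on something with over 40 N, if the wrist force passes 120 N, or if a joint passes its speed limit or range.

## Working session

There is one attempt and no reset: what is moved stays moved. The work goes in short steps, Python scripts to look and compute and a tool call to move; the robot and the scene stay as the last step left them, time stands still between calls to the robot, and variables do not carry over. Pictures are saved under pics/ and viewed, about 12 in all and at most 16, crops included, and the job is handed in when it is done.

Besides the shell and the picture viewer there is one more tool, called after "Request:" as name([rows], argument=value, ...), one row to a line, values as JSON. apply_moves: Moves the arm, as the interface text tells. Its arguments: {"type":"object","properties":{"plan":{"type":"array","items":{"type":"object","properties":{"hand":{"type":"number"},"tx":{"type":"number"},"ty":{"type":"number"},"tz":{"type":"number"},"ax":{"type":"number"},"ay":{"type":"number"},"az":{"type":"number"}}}}},"required":["plan"]}

```bash
ls; mkdir -p pics
cat > h.py <<'E'
import numpy as np, cv2
from station import arm
from scipy.spatial.transform import Rotation as Rn
def cloud(name):
    o=arm.get_obs(); p,d=arm.snapshot(name); c=arm.camera_params(name); K=np.array(c["K"])
    v,u=np.mgrid[:d.shape[0],:d.shape[1]]
    X=np.stack([(u-K[0,2])/K[0,0]*d,(v-K[1,2])/K[1,1]*d,d],-1)
    if "R" in c and name!="wrist": X=(X-np.array(c["t"]))@np.array(c["R"])
    else:
        M=np.array(c["mount"]); R=Rn.from_rotvec(o["orientation"]).as_matrix()
        X=(X@M[:3,:3].T+M[:3,3])@R.T+np.array(o["eef_pos"])
    X[d==0]=np.nan
    return p,d,X
def save(p,n): cv2.imwrite("pics/"+n,cv2.cvtColor(p,cv2.COLOR_RGB2BGR))
E
python3 - <<'E'
from h import *
print(arm.get_obs())
for n in("top","side"):
    p,d,X=cloud(n); save(p,n+"0.png"); np.savez(n+"0.npz",p=p,X=X)
    c=arm.camera_params(n); print(n,-np.array(c["R"]).T@np.array(c["t"]))
E
```

```text
pics
{'time_s': 0.0, 'joints': array([-1.49647623,  0.42673652,  0.07390068,  1.60661554, -0.03408527,
        1.11080284, -0.06710518]), 'joint_vel': array([-3.26744857e-05,  6.40642053e-05,  4.00625249e-04,  1.42340129e-03,
       -1.81993053e-03, -9.03590256e-04, -1.68457677e-03]), 'joint_torque': array([-2.90682459e-03, -9.35835457e+01,  3.66497219e+00, -4.54191148e+01,
       -4.90408286e-02,  2.02693924e-02,  1.18634352e-04]), 'eef_pos': array([149.80430425, 657.83904339, 301.97025573]), 'orientation': array([-3.50959098e-01, -3.12191168e+00,  2.04472193e-03]), 'wrist_force': array([-1.32124521,  0.94880788, -0.07172581]), 'ft_torque': array([-0.02838139,  0.04039204,  0.02092085]), 'gripper_width': 1.0070392446339897}
top [ 518.05691255  119.56124405 1487.69442747]
side [969.39146512 824.61609828 696.78868762]
```

View pics/top0.png

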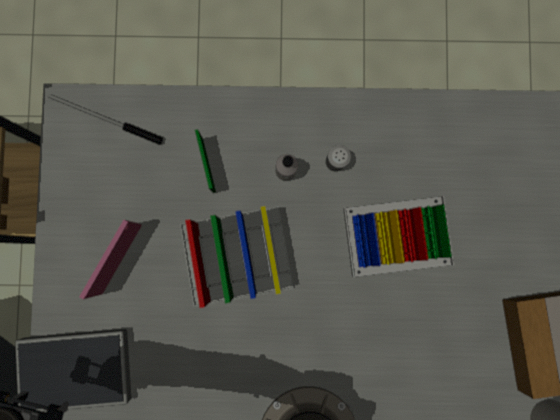

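View pics/side0.png

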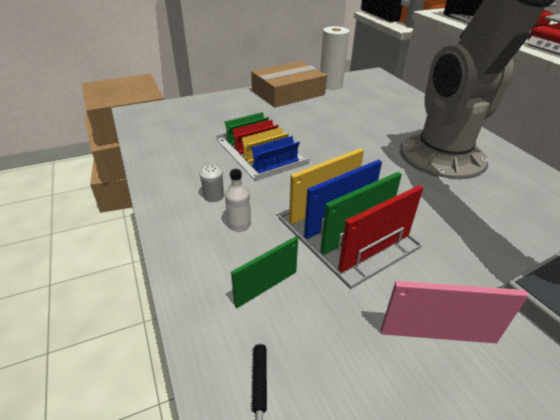

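Top view: rack with red, green, blue, yellow boards (u 195–272, v 205–305). Holders blue, yellow, red, green (u 355–450, v 205–268). A smaller green decoy is at (205,160), pink at (110,260), and the bottle and shaker at (288,165) and (340,158). Now measuring.

Run:
```python
from h import *
D=np.load("top0.npz"); p,X=D["p"],D["X"]
hsv=cv2.cvtColor(p,cv2.COLOR_RGB2HSV); H,S,V=[hsv[...,i].astype(int) for i in range(3)]
C={'red':(H<8)|(H>172),'yellow':(abs(H-26)<8),'green':abs(H-62)<14,'blue':abs(H-115)<15}
u=np.arange(560)[None,:]; v=np.arange(420)[:,None]
for n,m in C.items():
    for nm,reg,zl,zh in (('board',(u>175)&(u<298)&(v>195)&(v<315),140,185),('holder',(u>340)&(u<460)&(v>190)&(v<285),5,95)):
        q=X[m&(S>110)&reg]; q=q[(q[:,2]>zl)&(q[:,2]<zh)]
        if nm=='holder': print(n,'zpct',np.percentile(q[:,2],[2,25,50,75,98]).round())
        (cx,cy),(w,h),a=cv2.minAreaRect(q[:,:2].astype(np.float32))
        mu=q[:,:2].mean(0); e=np.linalg.svd(q[:,:2]-mu,full_matrices=False)[2][0]; e*=np.sign(e[0])
        print(n,nm,len(q),'ctr',round(cx),round(cy),'size',round(w),round(h),'rectang',round(a,1),'pca',np.degrees(np.arctan2(e[1],e[0])).round(1),'mean',mu.round(1),'z',np.median(q[:,2]).round(1))
for nm,reg in (('bottle',(u>270)&(u<310)&(v>148)&(v<185)),('shaker',(u>325)&(u<357)&(v>143)&(v<175))):
    q=X[reg]; q=q[q[:,2]>60]; print(nm,q.mean(0).round(), q[:,2].max().round())
print(arm.camera_params("wrist"))
print(Rn.from_rotvec(arm.get_obs()["orientation"]).as_matrix().round(3))
```

```text
red board 561 ctr 488 309 size 227 14 rectang 10.9 pca 10.8 mean [487.8 307.4] z 166.0
red zpct [ 9. 18. 47. 70. 82.]
red holder 1177 ctr 573 -285 size 148 49 rectang 6.7 pca 7.5 mean [ 573.2 -286.9] z 47.4
yellow board 446 ctr 525 115 size 228 13 rectang 10.9 pca 10.9 mean [524.4 114.4] z 166.6
yellow zpct [ 9. 16. 46. 69. 82.]
yellow holder 1231 ctr 569 -263 size 148 139 rectang 6.9 pca 7.1 mean [ 565.  -223.7] z 46.4
green board 516 ctr 500 244 size 226 14 rectang 10.8 pca 10.9 mean [498.4 242.6] z 166.0
green zpct [10. 22. 47. 68. 82.]
green holder 1139 ctr 582 -350 size 146 47 rectang 7.9 pca 7.8 mean [ 582.  -352.6] z 46.7
blue board 479 ctr 512 179 size 227 13 rectang 10.9 pca 10.8 mean [511.4 178.6] z 166.5
blue zpct [ 8. 16. 53. 72. 83.]
blue holder 1102 ctr 557 -162 size 146 64 rectang 8.0 pca 7.4 mean [ 555.7 -155.8] z 52.6
bottle [751.  74. 124.] 176.0
shaker [785. -72.  91.] 102.0
{'K': array([[319.79480359,   0.        , 280.15333205],
       [  0.        , 319.79480359, 209.19676817],
       [  0.        ,   0.        ,   1.        ]]), 'mount': array([[-3.38351230e-05, -9.58665259e-01, -2.84536324e-01,
         8.43373740e+01],
       [ 9.99999974e-01, -9.67530747e-05,  2.07069131e-04,
        -7.76181360e-01],
       [-2.26039746e-04, -2.84536309e-01,  9.58665237e-01,
        -8.19467664e+01],
       [ 0.00000000e+00,  0.00000000e+00,  0.00000000e+00,
         1.00000000e+00]])}
[[-0.975  0.222 -0.   ]
 [ 0.222  0.975 -0.001]
 [-0.    -0.001 -1.   ]]
```

```bash
cat >> h.py <<'E'
def rel(pts):
    """pts: (x,y,z,yaw_deg of jaw axis y) world, tool down -> row values"""
    o=arm.get_obs(); R=Rn.from_rotvec(o["orientation"]).as_matrix(); P=np.array(o["eef_pos"])
    print('now',round(o["time_s"],2),P.round(1),'F',o["wrist_force"].round(1),'w',round(o["gripper_width"],3))
    for x,y,z,a in pts:
        c,s=np.cos(np.radians(a)),np.sin(np.radians(a)); T=np.array([[s,c,0],[-c,s,0],[0,0,-1.]])
        print(((np.array([x,y,z])-P)@R/10).round(2), np.degrees(Rn.from_matrix(R.T@T).as_rotvec()).round(1))
E
sed -i 's/T=np.array(.*$/T=np.array([[-s,c,0],[c,s,0],[0,0,-1.]])/' h.py
python3 - <<'E'
from h import *
rel([(525,115,310,100.8)])
E
```

```text
now 0.1 [149.8 657.9 302. ] F [-0.1  1.  -0.2] w 0.998
[-48.64 -44.61  -0.74] [ -0.1  -0.  -23.6]
```

Request:
apply_moves([
  {"tx": -48.6, "ty": -44.6, "tz": -0.8, "az": -23.6, "hand": 0.45},
  {"tx": -48.6, "ty": -44.6, "tz": -0.8, "az": -23.6, "hand": 0.45},
  {"tx": -48.6, "ty": -44.6, "tz": -0.8, "az": -23.6, "hand": 0.45},
  {"tx": -48.6, "ty": -44.6, "tz": -0.8, "az": -23.6, "hand": 0.45},
  {"tx": -48.6, "ty": -44.6, "tz": -0.8, "az": -23.6, "hand": 0.45},
  {"tx": -48.6, "ty": -44.6, "tz": -0.8, "az": -23.6, "hand": 0.45},
  {"tx": -48.6, "ty": -44.6, "tz": -0.8, "az": -23.6, "hand": 0.45},
  {"tx": -48.6, "ty": -44.6, "tz": -0.8, "az": -23.6, "hand": 0.45},
  {"tx": -48.6, "ty": -44.6, "tz": -0.8, "az": -23.6, "hand": 0.45},
  {"tx": -48.6, "ty": -44.6, "tz": -0.8, "az": -23.6, "hand": 0.45},
  {"tx": -48.6, "ty": -44.6, "tz": -0.8, "az": -23.6, "hand": 0.45},
  {"tx": -48.6, "ty": -44.6, "tz": -0.8, "az": -23.6, "hand": 0.45},
  {"tx": -48.6, "ty": -44.6, "tz": -0.8, "az": -23.6, "hand": 0.45},
  {"tx": -48.6, "ty": -44.6, "tz": -0.8, "az": -23.6, "hand": 0.45},
])

```text
schema error: expected keys hand, tx, ty, tz, ax, ay, az
```

Run:
```python
from h import *
p,d,X=cloud("wrist"); save(p,"w1.png")
hsv=cv2.cvtColor(p,cv2.COLOR_RGB2HSV); H,S=hsv[...,0].astype(int),hsv[...,1]
for n,m in {'yellow':abs(H-26)<8,'blue':abs(H-115)<15,'green':abs(H-62)<14}.items():
    q=X[m&(S>110)]; q=q[(abs(q[:,2]-167)<8)]
    if len(q)>20: print(n,len(q),[np.round(a,1) for a in cv2.minAreaRect(q[:,:2].astype(np.float32))],np.median(q[:,2]))
rel([(525,115,310,100.8),(525,115,208,100.8)])
```

```text
now 0.15 [149.8 657.9 302.2] F [-0.1 -0.4  0.1] w 1.001
[-48.64 -44.61  -0.74] [ -0.1  -0.  -23.6]
[-48.64 -44.6    9.46] [ -0.1  -0.  -23.6]
```

View pics/w1.png

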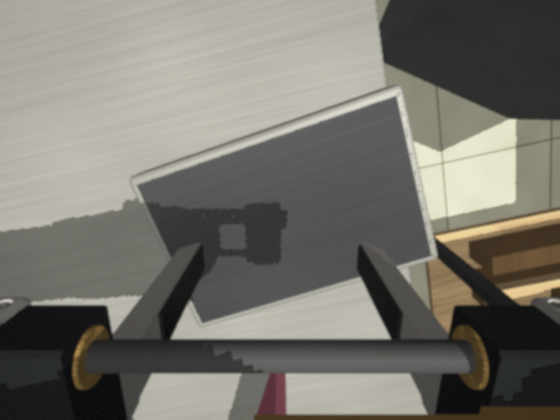

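The move was refused because every row needs all seven keys. The wrist picture shows only the sink tray, still at the start pose. Retrying with full rows.

Request:
apply_moves([
  {"tx": -48.6, "ty": -44.6, "tz": -0.8, "ax": 0, "ay": 0, "az": -23.6, "hand": 0.45},
  {"tx": -48.6, "ty": -44.6, "tz": -0.8, "ax": 0, "ay": 0, "az": -23.6, "hand": 0.45},
  {"tx": -48.6, "ty": -44.6, "tz": -0.8, "ax": 0, "ay": 0, "az": -23.6, "hand": 0.45},
  {"tx": -48.6, "ty": -44.6, "tz": -0.8, "ax": 0, "ay": 0, "az": -23.6, "hand": 0.45},
  {"tx": -48.6, "ty": -44.6, "tz": -0.8, "ax": 0, "ay": 0, "az": -23.6, "hand": 0.45},
  {"tx": -48.6, "ty": -44.6, "tz": -0.8, "ax": 0, "ay": 0, "az": -23.6, "hand": 0.45},
  {"tx": -48.6, "ty": -44.6, "tz": -0.8, "ax": 0, "ay": 0, "az": -23.6, "hand": 0.45},
  {"tx": -48.6, "ty": -44.6, "tz": -0.8, "ax": 0, "ay": 0, "az": -23.6, "hand": 0.45},
  {"tx": -48.6, "ty": -44.6, "tz": -0.8, "ax": 0, "ay": 0, "az": -23.6, "hand": 0.45},
  {"tx": -48.6, "ty": -44.6, "tz": -0.8, "ax": 0, "ay": 0, "az": -23.6, "hand": 0.45},
  {"tx": -48.6, "ty": -44.6, "tz": -0.8, "ax": 0, "ay": 0, "az": -23.6, "hand": 0.45},
  {"tx": -48.6, "ty": -44.6, "tz": -0.8, "ax": 0, "ay": 0, "az": -23.6, "hand": 0.45},
  {"tx": -48.6, "ty": -44.6, "tz": -0.8, "ax": 0, "ay": 0, "az": -23.6, "hand": 0.45},
  {"tx": -48.6, "ty": -44.6, "tz": -0.8, "ax": 0, "ay": 0, "az": -23.6, "hand": 0.45},
])

```text
time_s: 1.9
eef_pos: [524.1, 116.3, 310.5]
orientation: [0.298, -3.127, 0.001]
wrist_force: [-0.2, 0.7, 0.6]
gripper_width: 0.45
```

Run:
```python
from h import *
p,d,X=cloud("wrist"); save(p,"w2.png")
hsv=cv2.cvtColor(p,cv2.COLOR_RGB2HSV); H,S=hsv[...,0].astype(int),hsv[...,1]
for n,m in {'yellow':abs(H-26)<8,'blue':abs(H-115)<15,'green':abs(H-62)<14}.items():
    q=X[m&(S>110)]; q=q[(abs(q[:,2]-167)<8)]
    if len(q)>20: print(n,len(q),[np.round(a,1) for a in cv2.minAreaRect(q[:,:2].astype(np.float32))],np.median(q[:,2]))
rel([(525,115,310,100.8),(525,115,208,100.8)])
```

```text
yellow 4631 [array([515.1, 113.5]), array([212.1,  12.5]), np.float64(10.9)] 166.76148352697558
blue 4712 [array([486.5, 175.2]), array([179.3,  13.7]), np.float64(10.8)] 166.73183356941692
green 5689 [array([477.7, 240.6]), array([186.7,  15.2]), np.float64(10.8)] 166.66017628091168
now 1.95 [524.2 116.3 310.6] F [-0.9 -0.6 -0.4] w 0.449
[-0.06 -0.14  0.06] [-0.  -0.   0.1]
[-0.06 -0.14 10.26] [-0.  -0.   0.1]
```

View pics/w2.png

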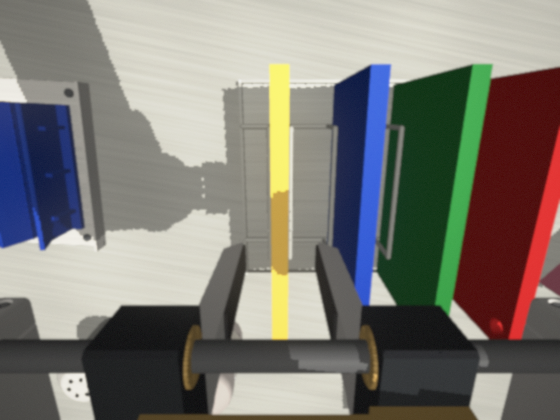

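The wrist view shows the yellow board (u≈280) between the open jaws, agreeing with the top estimate to about 1 mm. Grasping and lifting.

Request:
apply_moves([
  {"tx": 0, "ty": -0.1, "tz": 5, "ax": 0, "ay": 0, "az": 0, "hand": 0.45},
  {"tx": 0, "ty": -0.1, "tz": 10.2, "ax": 0, "ay": 0, "az": 0, "hand": 0.45},
  {"tx": 0, "ty": -0.1, "tz": 10.2, "ax": 0, "ay": 0, "az": 0, "hand": 0.45},
  {"tx": 0, "ty": -0.1, "tz": 10.2, "ax": 0, "ay": 0, "az": 0, "hand": 0.45},
  {"tx": 0, "ty": -0.1, "tz": 10.2, "ax": 0, "ay": 0, "az": 0, "hand": 0.05},
  {"tx": 0, "ty": -0.1, "tz": 10.2, "ax": 0, "ay": 0, "az": 0, "hand": 0.05},
  {"tx": 0, "ty": -0.1, "tz": 10.2, "ax": 0, "ay": 0, "az": 0, "hand": 0.05},
  {"tx": 0, "ty": -0.1, "tz": 10.2, "ax": 0, "ay": 0, "az": 0, "hand": 0.05},
  {"tx": 0, "ty": -0.1, "tz": 10.2, "ax": 0, "ay": 0, "az": 0, "hand": 0.05},
  {"tx": 0, "ty": -0.1, "tz": 10.2, "ax": 0, "ay": 0, "az": 0, "hand": 0.05},
  {"tx": 0, "ty": -0.1, "tz": 8, "ax": 0, "ay": 0, "az": 0, "hand": 0.05},
  {"tx": 0, "ty": -0.1, "tz": 4, "ax": 0, "ay": 0, "az": 0, "hand": 0.05},
  {"tx": 0, "ty": -0.1, "tz": 0, "ax": 0, "ay": 0, "az": 0, "hand": 0.05},
  {"tx": 0, "ty": -0.1, "tz": -4, "ax": 0, "ay": 0, "az": 0, "hand": 0.05},
  {"tx": 0, "ty": -0.1, "tz": -9, "ax": 0, "ay": 0, "az": 0, "hand": 0.05},
  {"tx": 0, "ty": -0.1, "tz": -9, "ax": 0, "ay": 0, "az": 0, "hand": 0.05},
  {"tx": 0, "ty": -0.1, "tz": -9, "ax": 0, "ay": 0, "az": 0, "hand": 0.05},
])

```text
time_s: 4.08
eef_pos: [523.9, 115.3, 399.6]
orientation: [0.298, -3.126, 0.001]
wrist_force: [-0.2, -0.5, -4.1]
gripper_width: 0.137
```

```bash
cat >> h.py <<'E'
def hold(color):
    """board in the hand, from side+top camera clouds"""
    for n in("side","top"):
        p,d,X=cloud(n); hsv=cv2.cvtColor(p,cv2.COLOR_RGB2HSV); H,S=hsv[...,0].astype(int),hsv[...,1]
        m={'red':(H<8)|(H>172),'yellow':(abs(H-26)<8),'green':abs(H-62)<14,'blue':abs(H-115)<15}[color]&(S>110)
        P=np.array(arm.get_obs()["eef_pos"]); q=X[m]; q=q[(np.linalg.norm(q[:,:2]-P[:2],axis=1)<150)&(q[:,2]>60)]
        if len(q)>30:
            mu=q.mean(0); e=np.linalg.svd(q-mu,full_matrices=False)[2]
            print(n,len(q),'z',np.percentile(q[:,2],[1,99]).round(),'rect',[np.round(a,1) for a in cv2.minAreaRect(q[:,:2].astype(np.float32))],'normal',e[2].round(3))
E
python3 - <<'E'
from h import *
hold('yellow'); p,d=arm.snapshot("side"); save(p,"s2.png")
rel([(564.5,-220.5,405,97.4)])
E
```

```text
side 4590 z [208. 429.] rect [array([533.6, 132.1]), array([198.7, 171.4]), np.float64(56.3)] normal [-0.183  0.983 -0.002]
top 108 z [352. 681.] rect [array([604.3, 129.6]), array([63.6, 12.8]), np.float64(10.3)] normal [-0.186  0.983 -0.007]
now 4.22 [523.9 115.3 399.2] F [ 0.4  0.2 -4.7] w 0.135
[  2.35 -33.74  -0.53] [-0.1 -0.2  3.5]
```

View pics/s2.png

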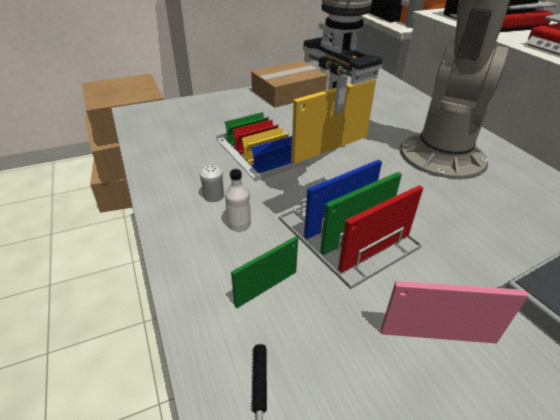

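The yellow board (u≈333) hangs upright in the gripper, and its normal is horizontal. Carrying it above its holder.

Request:
apply_moves([
  {"tx": 2.4, "ty": -33.7, "tz": 0, "ax": 0, "ay": 0, "az": 3.5, "hand": 0.05},
  {"tx": 2.4, "ty": -33.7, "tz": 0, "ax": 0, "ay": 0, "az": 3.5, "hand": 0.05},
  {"tx": 2.4, "ty": -33.7, "tz": 0, "ax": 0, "ay": 0, "az": 3.5, "hand": 0.05},
  {"tx": 2.4, "ty": -33.7, "tz": 0, "ax": 0, "ay": 0, "az": 3.5, "hand": 0.05},
  {"tx": 2.4, "ty": -33.7, "tz": 0, "ax": 0, "ay": 0, "az": 3.5, "hand": 0.05},
  {"tx": 2.4, "ty": -33.7, "tz": 0, "ax": 0, "ay": 0, "az": 3.5, "hand": 0.05},
  {"tx": 2.4, "ty": -33.7, "tz": 0, "ax": 0, "ay": 0, "az": 3.5, "hand": 0.05},
  {"tx": 2.4, "ty": -33.7, "tz": 0, "ax": 0, "ay": 0, "az": 3.5, "hand": 0.05},
  {"tx": 2.4, "ty": -33.7, "tz": 4, "ax": 0, "ay": 0, "az": 3.5, "hand": 0.05},
  {"tx": 2.4, "ty": -33.7, "tz": 8, "ax": 0, "ay": 0, "az": 3.5, "hand": 0.05},
  {"tx": 2.4, "ty": -33.7, "tz": 9, "ax": 0, "ay": 0, "az": 3.5, "hand": 0.05},
  {"tx": 2.4, "ty": -33.7, "tz": 9, "ax": 0, "ay": 0, "az": 3.5, "hand": 0.05},
])

```text
time_s: 5.72
eef_pos: [564.0, -219.7, 310.0]
orientation: [0.204, -3.132, 0.002]
wrist_force: [-0.4, -0.2, -3.7]
gripper_width: 0.138
```

Run:
```python
from h import *
p,d,X=cloud("wrist"); save(p,"w3.png")
hsv=cv2.cvtColor(p,cv2.COLOR_RGB2HSV); H,S=hsv[...,0].astype(int),hsv[...,1]
C={'red':(H<8)|(H>172),'yellow':(abs(H-26)<8),'green':abs(H-62)<14,'blue':abs(H-115)<15}
a=np.radians(7.4); ex=np.array([np.cos(a),np.sin(a)]); ey=np.array([-ex[1],ex[0]])
for n,m in C.items():
    q=X[m&(S>110)]; q=q[(q[:,2]>66)&(q[:,2]<84)]   # upper rims
    if len(q)<50: continue
    r=[np.round(b,1) for b in cv2.minAreaRect(q[:,:2].astype(np.float32))]
    t=(q[:,:2]-[564.5,-220.5])@ey; h,b=np.histogram(t,np.arange(-120,121,4))
    print(n,len(q),r,'x',np.percentile((q[:,:2]-[564.5,-220.5])@ex,[1,99]).round(1),[(int(b[i]),int(h[i])) for i in range(len(h)) if h[i]>15])
rel([(564.5,-220.5,310,97.4),(564.5,-220.5,208,97.4)]); hold('yellow')
```

```text
red 2633 [array([ 571. , -284.8]), array([148.3,  47.4]), np.float64(7.9)] x [-74.6  70.1] [(-92, 29), (-88, 542), (-84, 900), (-80, 129), (-52, 201), (-48, 426), (-44, 406)]
yellow 1659 [array([ 549.5, -221.6]), array([122.7,  47.1]), np.float64(7.6)] x [-75.   44.1] [(-24, 302), (-20, 499), (16, 348), (20, 471), (24, 39)]
green 1677 [array([ 578.6, -349.9]), array([146. ,  46.8]), np.float64(7.6)] x [-73.   62.5] [(-116, 28), (-112, 524), (-108, 135)]
blue 2647 [array([ 553.3, -154.4]), array([148.3,  47.6]), np.float64(7.7)] x [-74.9  68.3] [(40, 117), (44, 558), (48, 314), (52, 35), (80, 556), (84, 771), (88, 296)]
now 5.78 [ 564.3 -220.1  310.8] F [-0.1  0.3 -3.3] w 0.137
[-0.02 -0.05  0.08] [-0.1 -0.1  0. ]
[-0.03 -0.03 10.28] [-0.1 -0.1  0. ]
side 3569 z [ 63. 324.] rect [array([ 561.3, -210.9]), array([232.1,  64.8]), np.float64(9.2)] normal [-0.127  0.992 -0.024]
top 1399 z [ 70. 629.] rect [array([ 562.7, -169.1]), array([228. , 114.2]), np.float64(2.6)] normal [ 0.075 -0.985  0.156]
```

View pics/w3.png

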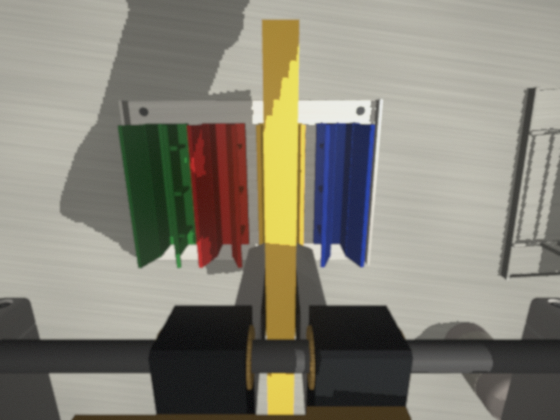

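Wrist view: the yellow board (u≈280) sits centred over the yellow slot, and the measured rims are symmetric at ±20 mm about the predicted centre. Red and blue slots sit at −66.5 and +65.5 mm from it, matching the 66 mm pitch. Lowering.

Request:
apply_moves([
  {"tx": 0, "ty": 0, "tz": 3, "ax": 0, "ay": 0, "az": 0, "hand": 0.05},
  {"tx": 0, "ty": 0, "tz": 6, "ax": 0, "ay": 0, "az": 0, "hand": 0.05},
  {"tx": 0, "ty": 0, "tz": 8, "ax": 0, "ay": 0, "az": 0, "hand": 0.05},
  {"tx": 0, "ty": 0, "tz": 9.5, "ax": 0, "ay": 0, "az": 0, "hand": 0.05},
  {"tx": 0, "ty": 0, "tz": 10.3, "ax": 0, "ay": 0, "az": 0, "hand": 0.05},
  {"tx": 0, "ty": 0, "tz": 10.3, "ax": 0, "ay": 0, "az": 0, "hand": 0.05},
  {"tx": 0, "ty": 0, "tz": 10.3, "ax": 0, "ay": 0, "az": 0, "hand": 0.05},
])

```text
time_s: 6.75
eef_pos: [564.6, -220.7, 208.6]
orientation: [-0.203, 3.135, -0.003]
wrist_force: [-0.4, 0.7, -4.0]
gripper_width: 0.136
```

Run:
```python
from h import *
rel([(511.5,179.5,310,100.8),(511.5,179.5,208,100.8)])
```

```text
now 6.75 [ 564.6 -220.7  208.6] F [-0.4  0.7 -4. ] w 0.136
[  0.11  40.35 -10.22] [-0.1 -0.  -3.4]
[ 1.100e-01  4.037e+01 -2.000e-02] [-0.1 -0.  -3.4]
```

Request:
apply_moves([
  {"tx": 0, "ty": 0, "tz": 0.2, "ax": 0, "ay": 0, "az": 0, "hand": 0.05},
  {"tx": 0, "ty": 0, "tz": 0.2, "ax": 0, "ay": 0, "az": 0, "hand": 0.05},
  {"tx": 0, "ty": 0, "tz": 0.2, "ax": 0, "ay": 0, "az": 0, "hand": 0.4},
  {"tx": 0, "ty": 0, "tz": 0.2, "ax": 0, "ay": 0, "az": 0, "hand": 0.4},
  {"tx": 0, "ty": 0, "tz": 0.2, "ax": 0, "ay": 0, "az": 0, "hand": 0.4},
  {"tx": 0, "ty": 0, "tz": -3, "ax": 0, "ay": 0, "az": 0, "hand": 0.4},
  {"tx": 0, "ty": 0, "tz": -7, "ax": 0, "ay": 0, "az": 0, "hand": 0.4},
  {"tx": 0, "ty": 0, "tz": -10.2, "ax": 0, "ay": 0, "az": 0, "hand": 0.4},
  {"tx": 0, "ty": 0, "tz": -10.2, "ax": 0, "ay": 0, "az": 0, "hand": 0.4},
  {"tx": 0.1, "ty": 40.4, "tz": -10.2, "ax": 0, "ay": 0, "az": -3.4, "hand": 0.45},
  {"tx": 0.1, "ty": 40.4, "tz": -10.2, "ax": 0, "ay": 0, "az": -3.4, "hand": 0.45},
  {"tx": 0.1, "ty": 40.4, "tz": -10.2, "ax": 0, "ay": 0, "az": -3.4, "hand": 0.45},
  {"tx": 0.1, "ty": 40.4, "tz": -10.2, "ax": 0, "ay": 0, "az": -3.4, "hand": 0.45},
  {"tx": 0.1, "ty": 40.4, "tz": -10.2, "ax": 0, "ay": 0, "az": -3.4, "hand": 0.45},
  {"tx": 0.1, "ty": 40.4, "tz": -10.2, "ax": 0, "ay": 0, "az": -3.4, "hand": 0.45},
  {"tx": 0.1, "ty": 40.4, "tz": -10.2, "ax": 0, "ay": 0, "az": -3.4, "hand": 0.45},
  {"tx": 0.1, "ty": 40.4, "tz": -10.2, "ax": 0, "ay": 0, "az": -3.4, "hand": 0.45},
  {"tx": 0.1, "ty": 40.4, "tz": -10.2, "ax": 0, "ay": 0, "az": -3.4, "hand": 0.45},
])

```text
time_s: 9.0
eef_pos: [511.5, 179.2, 309.2]
orientation: [0.295, -3.127, 0.004]
wrist_force: [0.1, 0.4, -0.1]
gripper_width: 0.449
```

```bash
cat >> h.py <<'E'
def check(colors):
    """standing boards from the top camera: top-edge rectangle in its holder's frame"""
    a=np.radians(7.4); ex=np.array([np.cos(a),np.sin(a)]); ey=np.array([-ex[1],ex[0]])
    HC={'yellow':0,'red':-66,'green':-132,'blue':66}
    p,d,X=cloud("top"); hsv=cv2.cvtColor(p,cv2.COLOR_RGB2HSV); H,S=hsv[...,0].astype(int),hsv[...,1]
    for c in colors:
        m={'red':(H<8)|(H>172),'yellow':(abs(H-26)<8),'green':abs(H-62)<14,'blue':abs(H-115)<15}[c]&(S>110)
        q=X[m]; q=q[(q[:,2]>145)&(q[:,2]<185)&(q[:,1]<-60)]
        (cx,cy),wh,an=cv2.minAreaRect(q[:,:2].astype(np.float32)); r=np.array([cx,cy])-([563,-220.5]+ey*HC[c])
        print(c,len(q),'along',round(r@ex,1),'across',round(r@ey,1),np.round(wh),round(an,1),'topz',np.percentile(q[:,2],[10,50,90]).round(1))
    return p
E
python3 - <<'E'
from h import *
check(['yellow'])
rel([(511.5,179.5,310,100.8),(511.5,179.5,208,100.8)])
E
```

```text
yellow 623 along 1.9 across -1.3 [228.  16.] 7.4 topz [151.6 164.5 168.6]
now 9.05 [511.6 178.8 309.4] F [ 0.5 -0.1 -0.3] w 0.45
[ 0.    0.07 -0.07] [-0.2 -0.  -0.1]
[-0.    0.1  10.13] [-0.2 -0.  -0.1]
```

Yellow is seated: +2 mm along, −1 mm across, top at about 165 mm. Next, blue.

Request:
apply_moves([
  {"tx": 0, "ty": 0.1, "tz": 5, "ax": 0, "ay": 0, "az": 0, "hand": 0.45},
  {"tx": 0, "ty": 0.1, "tz": 10.1, "ax": 0, "ay": 0, "az": 0, "hand": 0.45},
  {"tx": 0, "ty": 0.1, "tz": 10.1, "ax": 0, "ay": 0, "az": 0, "hand": 0.45},
  {"tx": 0, "ty": 0.1, "tz": 10.1, "ax": 0, "ay": 0, "az": 0, "hand": 0.45},
  {"tx": 0, "ty": 0.1, "tz": 10.1, "ax": 0, "ay": 0, "az": 0, "hand": 0.05},
  {"tx": 0, "ty": 0.1, "tz": 10.1, "ax": 0, "ay": 0, "az": 0, "hand": 0.05},
  {"tx": 0, "ty": 0.1, "tz": 10.1, "ax": 0, "ay": 0, "az": 0, "hand": 0.05},
  {"tx": 0, "ty": 0.1, "tz": 10.1, "ax": 0, "ay": 0, "az": 0, "hand": 0.05},
  {"tx": 0, "ty": 0.1, "tz": 10.1, "ax": 0, "ay": 0, "az": 0, "hand": 0.05},
  {"tx": 0, "ty": 0.1, "tz": 10.1, "ax": 0, "ay": 0, "az": 0, "hand": 0.05},
  {"tx": 0, "ty": 0.1, "tz": 8, "ax": 0, "ay": 0, "az": 0, "hand": 0.05},
  {"tx": 0, "ty": 0.1, "tz": 4, "ax": 0, "ay": 0, "az": 0, "hand": 0.05},
  {"tx": 0, "ty": 0.1, "tz": 0, "ax": 0, "ay": 0, "az": 0, "hand": 0.05},
  {"tx": 0, "ty": 0.1, "tz": -4, "ax": 0, "ay": 0, "az": 0, "hand": 0.05},
  {"tx": 0, "ty": 0.1, "tz": -9, "ax": 0, "ay": 0, "az": 0, "hand": 0.05},
  {"tx": 0, "ty": 0.1, "tz": -9, "ax": 0, "ay": 0, "az": 0, "hand": 0.05},
])

```text
time_s: 11.05
eef_pos: [512.3, 180.2, 402.3]
orientation: [-0.293, 3.124, -0.001]
wrist_force: [-1.2, 0.4, -4.7]
gripper_width: 0.137
```

Run:
```python
from h import *
hold('blue'); rel([(556,-155,310,97.4)])
```

```text
side 4557 z [212. 439.] rect [array([513.8, 183.6]), array([180.2, 154.6]), np.float64(50.7)] normal [-0.18   0.984 -0.004]
top 103 z [278. 680.] rect [array([567.5, 168.7]), array([130.7,  23.5]), np.float64(35.4)] normal [ 0.387 -0.922 -0.031]
now 11.15 [511.1 180.  398.5] F [-0.1  0.4 -5.8] w 0.136
[  1.8  -33.72   8.95] [-0.2 -0.1  3.3]
```

Request:
apply_moves([
  {"tx": 1.8, "ty": -33.7, "tz": 0, "ax": 0, "ay": 0, "az": 3.3, "hand": 0.05},
  {"tx": 1.8, "ty": -33.7, "tz": 0, "ax": 0, "ay": 0, "az": 3.3, "hand": 0.05},
  {"tx": 1.8, "ty": -33.7, "tz": 0, "ax": 0, "ay": 0, "az": 3.3, "hand": 0.05},
  {"tx": 1.8, "ty": -33.7, "tz": 0, "ax": 0, "ay": 0, "az": 3.3, "hand": 0.05},
  {"tx": 1.8, "ty": -33.7, "tz": 0, "ax": 0, "ay": 0, "az": 3.3, "hand": 0.05},
  {"tx": 1.8, "ty": -33.7, "tz": 0, "ax": 0, "ay": 0, "az": 3.3, "hand": 0.05},
  {"tx": 1.8, "ty": -33.7, "tz": 0, "ax": 0, "ay": 0, "az": 3.3, "hand": 0.05},
  {"tx": 1.8, "ty": -33.7, "tz": 0, "ax": 0, "ay": 0, "az": 3.3, "hand": 0.05},
  {"tx": 1.8, "ty": -33.7, "tz": 0, "ax": 0, "ay": 0, "az": 3.3, "hand": 0.05},
  {"tx": 1.8, "ty": -33.7, "tz": 4, "ax": 0, "ay": 0, "az": 3.3, "hand": 0.05},
  {"tx": 1.8, "ty": -33.7, "tz": 8, "ax": 0, "ay": 0, "az": 3.3, "hand": 0.05},
  {"tx": 1.8, "ty": -33.7, "tz": 9, "ax": 0, "ay": 0, "az": 3.3, "hand": 0.05},
  {"tx": 1.8, "ty": -33.7, "tz": 9, "ax": 0, "ay": 0, "az": 3.3, "hand": 0.05},
])

```text
time_s: 12.78
eef_pos: [556.2, -154.3, 309.9]
orientation: [0.204, -3.134, 0.005]
wrist_force: [-0.3, -0.0, -4.9]
gripper_width: 0.138
```

```bash
cat >> h.py <<'E'
def over(color,x0,y0):
    """wrist view: holder rims and held board across the slot, from (x0,y0)"""
    p,d,X=cloud("wrist"); hsv=cv2.cvtColor(p,cv2.COLOR_RGB2HSV); H,S=hsv[...,0].astype(int),hsv[...,1]
    m={'red':(H<8)|(H>172),'yellow':(abs(H-26)<8),'green':abs(H-62)<14,'blue':abs(H-115)<15}[color]&(S>110)
    a=np.radians(7.4); ex=np.array([np.cos(a),np.sin(a)]); ey=np.array([-ex[1],ex[0]])
    q=X[m]; t=(q[:,:2]-[x0,y0])@ey; s=(q[:,:2]-[x0,y0])@ex
    for side in(-1,1):
        k=(q[:,2]>66)&(q[:,2]<84)&(t*side>10)&(t*side<30); print('rim',side,k.sum(),np.median(t[k]).round(1) if k.any() else '')
    k=(q[:,2]>230)&(abs(t)<20); k2=(q[:,2]>110)&(abs(t)<20)
    print('held top edge z',np.median(q[k,2]).round(1),'across',np.percentile(t[k],[2,98]).round(1),'slope',np.polyfit(s[k],t[k],1)[0].round(3))
    return p
E
python3 - <<'E'
from h import *
over('blue',556,-155)
rel([(556,-155,310,97.4),(556,-155,207,97.4)])
E
```

```text
rim -1 645 -19.1
rim 1 799 19.8
held top edge z 267.8 across [-6.1  6.3] slope 0.001
now 12.82 [ 556.6 -154.6  310.6] F [ 0.6  0.7 -5. ] w 0.139
[ 0.06 -0.03  0.06] [-0.2 -0.   0.1]
[ 0.06  0.   10.36] [-0.2 -0.   0.1]
```

Request:
apply_moves([
  {"tx": 0, "ty": 0, "tz": 3, "ax": 0, "ay": 0, "az": 0, "hand": 0.05},
  {"tx": 0, "ty": 0, "tz": 6, "ax": 0, "ay": 0, "az": 0, "hand": 0.05},
  {"tx": 0, "ty": 0, "tz": 8, "ax": 0, "ay": 0, "az": 0, "hand": 0.05},
  {"tx": 0, "ty": 0, "tz": 9.5, "ax": 0, "ay": 0, "az": 0, "hand": 0.05},
  {"tx": 0, "ty": 0, "tz": 10.4, "ax": 0, "ay": 0, "az": 0, "hand": 0.05},
  {"tx": 0, "ty": 0, "tz": 10.4, "ax": 0, "ay": 0, "az": 0, "hand": 0.05},
  {"tx": 0, "ty": 0, "tz": 10.4, "ax": 0, "ay": 0, "az": 0, "hand": 0.05},
])

```text
time_s: 13.7
eef_pos: [556.9, -155.0, 207.2]
orientation: [-0.204, 3.134, -0.005]
wrist_force: [-1.0, -0.7, -4.6]
gripper_width: 0.137
```

Run:
```python
from h import *
rel([(499.5,244,310,100.8)])
```

```text
now 13.7 [ 556.9 -155.   207.2] F [-1.  -0.7 -4.6] w 0.137
[  0.51  40.27 -10.41] [-0.2  0.  -3.3]
```

Request:
apply_moves([
  {"tx": 0, "ty": 0, "tz": 0.1, "ax": 0, "ay": 0, "az": 0, "hand": 0.05},
  {"tx": 0, "ty": 0, "tz": 0.1, "ax": 0, "ay": 0, "az": 0, "hand": 0.4},
  {"tx": 0, "ty": 0, "tz": 0.1, "ax": 0, "ay": 0, "az": 0, "hand": 0.4},
  {"tx": 0, "ty": 0, "tz": 0.1, "ax": 0, "ay": 0, "az": 0, "hand": 0.4},
  {"tx": 0, "ty": 0, "tz": -3, "ax": 0, "ay": 0, "az": 0, "hand": 0.4},
  {"tx": 0, "ty": 0, "tz": -7, "ax": 0, "ay": 0, "az": 0, "hand": 0.4},
  {"tx": 0, "ty": 0, "tz": -10.4, "ax": 0, "ay": 0, "az": 0, "hand": 0.4},
  {"tx": 0, "ty": 0, "tz": -10.4, "ax": 0, "ay": 0, "az": 0, "hand": 0.4},
  {"tx": 0.5, "ty": 40.3, "tz": -10.4, "ax": 0, "ay": 0, "az": -3.3, "hand": 0.45},
  {"tx": 0.5, "ty": 40.3, "tz": -10.4, "ax": 0, "ay": 0, "az": -3.3, "hand": 0.45},
  {"tx": 0.5, "ty": 40.3, "tz": -10.4, "ax": 0, "ay": 0, "az": -3.3, "hand": 0.45},
  {"tx": 0.5, "ty": 40.3, "tz": -10.4, "ax": 0, "ay": 0, "az": -3.3, "hand": 0.45},
  {"tx": 0.5, "ty": 40.3, "tz": -10.4, "ax": 0, "ay": 0, "az": -3.3, "hand": 0.45},
  {"tx": 0.5, "ty": 40.3, "tz": -10.4, "ax": 0, "ay": 0, "az": -3.3, "hand": 0.45},
  {"tx": 0.5, "ty": 40.3, "tz": -10.4, "ax": 0, "ay": 0, "az": -3.3, "hand": 0.45},
  {"tx": 0.5, "ty": 40.3, "tz": -10.4, "ax": 0, "ay": 0, "az": -3.3, "hand": 0.45},
  {"tx": 0.5, "ty": 40.3, "tz": -10.4, "ax": 0, "ay": 0, "az": -3.3, "hand": 0.45},
])

```text
time_s: 15.82
eef_pos: [499.6, 243.2, 309.3]
orientation: [-0.293, 3.128, -0.006]
wrist_force: [0.9, -1.0, -0.1]
gripper_width: 0.448
```

Run:
```python
from h import *
check(['yellow','blue'])
rel([(499.5,244,310,100.8),(499.5,244,208,100.8)])
```

```text
yellow 617 along 1.9 across -1.7 [228.  15.] 7.3 topz [152.4 165.  168.7]
blue 577 along 2.5 across -1.5 [226.  15.] 7.6 topz [152.5 164.9 168.9]
now 15.88 [499.8 242.9 309.5] F [-0.6 -0.5 -0.6] w 0.45
[ 0.01  0.11 -0.05] [-0.2 -0.  -0.1]
[1.000e-02 1.500e-01 1.015e+01] [-0.2 -0.  -0.1]
```

Blue is seated too. Next, green.

Request:
apply_moves([
  {"tx": 0, "ty": 0.1, "tz": 5, "ax": 0, "ay": 0, "az": 0, "hand": 0.45},
  {"tx": 0, "ty": 0.1, "tz": 10.1, "ax": 0, "ay": 0, "az": 0, "hand": 0.45},
  {"tx": 0, "ty": 0.1, "tz": 10.1, "ax": 0, "ay": 0, "az": 0, "hand": 0.45},
  {"tx": 0, "ty": 0.1, "tz": 10.1, "ax": 0, "ay": 0, "az": 0, "hand": 0.45},
  {"tx": 0, "ty": 0.1, "tz": 10.1, "ax": 0, "ay": 0, "az": 0, "hand": 0.05},
  {"tx": 0, "ty": 0.1, "tz": 10.1, "ax": 0, "ay": 0, "az": 0, "hand": 0.05},
  {"tx": 0, "ty": 0.1, "tz": 10.1, "ax": 0, "ay": 0, "az": 0, "hand": 0.05},
  {"tx": 0, "ty": 0.1, "tz": 10.1, "ax": 0, "ay": 0, "az": 0, "hand": 0.05},
  {"tx": 0, "ty": 0.1, "tz": 10.1, "ax": 0, "ay": 0, "az": 0, "hand": 0.05},
  {"tx": 0, "ty": 0.1, "tz": 10.1, "ax": 0, "ay": 0, "az": 0, "hand": 0.05},
  {"tx": 0, "ty": 0.1, "tz": 8, "ax": 0, "ay": 0, "az": 0, "hand": 0.05},
  {"tx": 0, "ty": 0.1, "tz": 4, "ax": 0, "ay": 0, "az": 0, "hand": 0.05},
  {"tx": 0, "ty": 0.1, "tz": 0, "ax": 0, "ay": 0, "az": 0, "hand": 0.05},
  {"tx": 0, "ty": 0.1, "tz": -4, "ax": 0, "ay": 0, "az": 0, "hand": 0.05},
  {"tx": 0, "ty": 0.1, "tz": -9.5, "ax": 0, "ay": 0, "az": 0, "hand": 0.05},
  {"tx": 0, "ty": 0.1, "tz": -9.5, "ax": 0, "ay": 0, "az": 0, "hand": 0.05},
])

```text
time_s: 17.88
eef_pos: [500.5, 244.4, 407.8]
orientation: [-0.291, 3.123, -0.001]
wrist_force: [0.4, -0.4, -5.7]
gripper_width: 0.14
```

Run:
```python
from h import *
hold('green'); rel([(581.5,-351.5,310,97.4)])
```

```text
side 4647 z [218. 367.] rect [array([493.1, 263.6]), array([226.2, 103.2]), np.float64(24.4)] normal [-0.179  0.984 -0.   ]
top 157 z [233. 690.] rect [array([557.9, 223.4]), array([136.2,  21.9]), np.float64(42.9)] normal [ 0.584 -0.811 -0.035]
now 17.98 [499.2 244.2 403.8] F [-0.8 -0.2 -5.3] w 0.138
[  2.93 -60.03   9.61] [-0.2 -0.   3.3]
```

Request:
apply_moves([
  {"tx": 2.9, "ty": -60, "tz": 0, "ax": 0, "ay": 0, "az": 3.3, "hand": 0.05},
  {"tx": 2.9, "ty": -60, "tz": 0, "ax": 0, "ay": 0, "az": 3.3, "hand": 0.05},
  {"tx": 2.9, "ty": -60, "tz": 0, "ax": 0, "ay": 0, "az": 3.3, "hand": 0.05},
  {"tx": 2.9, "ty": -60, "tz": 0, "ax": 0, "ay": 0, "az": 3.3, "hand": 0.05},
  {"tx": 2.9, "ty": -60, "tz": 0, "ax": 0, "ay": 0, "az": 3.3, "hand": 0.05},
  {"tx": 2.9, "ty": -60, "tz": 0, "ax": 0, "ay": 0, "az": 3.3, "hand": 0.05},
  {"tx": 2.9, "ty": -60, "tz": 0, "ax": 0, "ay": 0, "az": 3.3, "hand": 0.05},
  {"tx": 2.9, "ty": -60, "tz": 0, "ax": 0, "ay": 0, "az": 3.3, "hand": 0.05},
  {"tx": 2.9, "ty": -60, "tz": 0, "ax": 0, "ay": 0, "az": 3.3, "hand": 0.05},
  {"tx": 2.9, "ty": -60, "tz": 0, "ax": 0, "ay": 0, "az": 3.3, "hand": 0.05},
  {"tx": 2.9, "ty": -60, "tz": 0, "ax": 0, "ay": 0, "az": 3.3, "hand": 0.05},
  {"tx": 2.9, "ty": -60, "tz": 0, "ax": 0, "ay": 0, "az": 3.3, "hand": 0.05},
  {"tx": 2.9, "ty": -60, "tz": 0, "ax": 0, "ay": 0, "az": 3.3, "hand": 0.05},
  {"tx": 2.9, "ty": -60, "tz": 4, "ax": 0, "ay": 0, "az": 3.3, "hand": 0.05},
  {"tx": 2.9, "ty": -60, "tz": 8, "ax": 0, "ay": 0, "az": 3.3, "hand": 0.05},
  {"tx": 2.9, "ty": -60, "tz": 9.5, "ax": 0, "ay": 0, "az": 3.3, "hand": 0.05},
  {"tx": 2.9, "ty": -60, "tz": 9.5, "ax": 0, "ay": 0, "az": 3.3, "hand": 0.05},
])

```text
time_s: 20.1
eef_pos: [581.9, -350.5, 311.1]
orientation: [0.203, -3.134, 0.005]
wrist_force: [0.4, -0.8, -4.0]
gripper_width: 0.138
```

Run:
```python
from h import *
over('green',581.5,-351.5)
rel([(581.5,-351.5,310,97.4),(581.5,-351.5,207,97.4)])
```

```text
rim -1 562 -18.7
rim 1 768 20.0
held top edge z 268.9 across [-5.7  6.4] slope 0.001
now 20.15 [ 582.2 -351.1  312.2] F [-0.3 -0.9 -3.9] w 0.139
[ 0.07 -0.03  0.22] [-0.2  0.  -0. ]
[8.000e-02 1.000e-02 1.052e+01] [-0.2  0.  -0. ]
```

Request:
apply_moves([
  {"tx": 0, "ty": 0, "tz": 3, "ax": 0, "ay": 0, "az": 0, "hand": 0.05},
  {"tx": 0, "ty": 0, "tz": 6, "ax": 0, "ay": 0, "az": 0, "hand": 0.05},
  {"tx": 0, "ty": 0, "tz": 8, "ax": 0, "ay": 0, "az": 0, "hand": 0.05},
  {"tx": 0, "ty": 0, "tz": 9.6, "ax": 0, "ay": 0, "az": 0, "hand": 0.05},
  {"tx": 0, "ty": 0, "tz": 10.5, "ax": 0, "ay": 0, "az": 0, "hand": 0.05},
  {"tx": 0, "ty": 0, "tz": 10.5, "ax": 0, "ay": 0, "az": 0, "hand": 0.05},
  {"tx": 0, "ty": 0, "tz": 10.5, "ax": 0, "ay": 0, "az": 0, "hand": 0.05},
])

```text
time_s: 21.02
eef_pos: [582.5, -351.5, 207.5]
orientation: [-0.203, 3.134, -0.007]
wrist_force: [1.3, 2.3, -5.5]
gripper_width: 0.137
```

Run:
```python
from h import *
rel([(487.5,308.5,310,100.8)])
```

```text
now 21.02 [ 582.5 -351.5  207.5] F [ 1.3  2.3 -5.5] w 0.137
[  0.9   66.63 -10.54] [-0.3  0.  -3.4]
```

Request:
apply_moves([
  {"tx": 0, "ty": 0, "tz": 0.1, "ax": 0, "ay": 0, "az": 0, "hand": 0.05},
  {"tx": 0, "ty": 0, "tz": 0.1, "ax": 0, "ay": 0, "az": 0, "hand": 0.4},
  {"tx": 0, "ty": 0, "tz": 0.1, "ax": 0, "ay": 0, "az": 0, "hand": 0.4},
  {"tx": 0, "ty": 0, "tz": 0.1, "ax": 0, "ay": 0, "az": 0, "hand": 0.4},
  {"tx": 0, "ty": 0, "tz": -3, "ax": 0, "ay": 0, "az": 0, "hand": 0.4},
  {"tx": 0, "ty": 0, "tz": -7, "ax": 0, "ay": 0, "az": 0, "hand": 0.4},
  {"tx": 0, "ty": 0, "tz": -10.5, "ax": 0, "ay": 0, "az": 0, "hand": 0.4},
  {"tx": 0, "ty": 0, "tz": -10.5, "ax": 0, "ay": 0, "az": 0, "hand": 0.4},
  {"tx": 0.9, "ty": 66.6, "tz": -10.5, "ax": 0, "ay": 0, "az": -3.4, "hand": 0.45},
  {"tx": 0.9, "ty": 66.6, "tz": -10.5, "ax": 0, "ay": 0, "az": -3.4, "hand": 0.45},
  {"tx": 0.9, "ty": 66.6, "tz": -10.5, "ax": 0, "ay": 0, "az": -3.4, "hand": 0.45},
  {"tx": 0.9, "ty": 66.6, "tz": -10.5, "ax": 0, "ay": 0, "az": -3.4, "hand": 0.45},
  {"tx": 0.9, "ty": 66.6, "tz": -10.5, "ax": 0, "ay": 0, "az": -3.4, "hand": 0.45},
  {"tx": 0.9, "ty": 66.6, "tz": -10.5, "ax": 0, "ay": 0, "az": -3.4, "hand": 0.45},
  {"tx": 0.9, "ty": 66.6, "tz": -10.5, "ax": 0, "ay": 0, "az": -3.4, "hand": 0.45},
  {"tx": 0.9, "ty": 66.6, "tz": -10.5, "ax": 0, "ay": 0, "az": -3.4, "hand": 0.45},
  {"tx": 0.9, "ty": 66.6, "tz": -10.5, "ax": 0, "ay": 0, "az": -3.4, "hand": 0.45},
  {"tx": 0.9, "ty": 66.6, "tz": -10.5, "ax": 0, "ay": 0, "az": -3.4, "hand": 0.45},
  {"tx": 0.9, "ty": 66.6, "tz": -10.5, "ax": 0, "ay": 0, "az": -3.4, "hand": 0.45},
  {"tx": 0.9, "ty": 66.6, "tz": -10.5, "ax": 0, "ay": 0, "az": -3.4, "hand": 0.45},
])

```text
time_s: 23.52
eef_pos: [486.2, 311.6, 308.3]
orientation: [0.304, -3.127, 0.008]
wrist_force: [-0.5, -1.0, 0.6]
gripper_width: 0.449
```

Run:
```python
from h import *
check(['yellow','blue','green'])
rel([(487.5,308.5,310,100.8),(487.5,308.5,208,100.8)])
```

```text
yellow 616 along 1.7 across -1.3 [228.  16.] 7.3 topz [152.6 164.8 169.1]
blue 579 along 2.2 across -1.5 [227.  15.] 7.2 topz [153.7 165.  168.9]
green 639 along 2.1 across -1.1 [225.  16.] 7.4 topz [150.8 164.5 168.8]
now 23.57 [486.9 309.3 308.6] F [ 0.1 -0.5  0. ] w 0.448
[-0.04 -0.09 -0.14] [-0.3 -0.   0.1]
[-0.05 -0.03 10.06] [-0.3 -0.   0.1]
```

All three are seated. Last board: red.

Request:
apply_moves([
  {"tx": 0, "ty": -0.1, "tz": 5, "ax": 0, "ay": 0, "az": 0, "hand": 0.45},
  {"tx": 0, "ty": -0.1, "tz": 10, "ax": 0, "ay": 0, "az": 0, "hand": 0.45},
  {"tx": 0, "ty": -0.1, "tz": 10, "ax": 0, "ay": 0, "az": 0, "hand": 0.45},
  {"tx": 0, "ty": -0.1, "tz": 10, "ax": 0, "ay": 0, "az": 0, "hand": 0.45},
  {"tx": 0, "ty": -0.1, "tz": 10, "ax": 0, "ay": 0, "az": 0, "hand": 0.05},
  {"tx": 0, "ty": -0.1, "tz": 10, "ax": 0, "ay": 0, "az": 0, "hand": 0.05},
  {"tx": 0, "ty": -0.1, "tz": 10, "ax": 0, "ay": 0, "az": 0, "hand": 0.05},
  {"tx": 0, "ty": -0.1, "tz": 10, "ax": 0, "ay": 0, "az": 0, "hand": 0.05},
  {"tx": 0, "ty": -0.1, "tz": 10, "ax": 0, "ay": 0, "az": 0, "hand": 0.05},
  {"tx": 0, "ty": -0.1, "tz": 10, "ax": 0, "ay": 0, "az": 0, "hand": 0.05},
  {"tx": 0, "ty": -0.1, "tz": 8, "ax": 0, "ay": 0, "az": 0, "hand": 0.05},
  {"tx": 0, "ty": -0.1, "tz": 4, "ax": 0, "ay": 0, "az": 0, "hand": 0.05},
  {"tx": 0, "ty": -0.1, "tz": 0, "ax": 0, "ay": 0, "az": 0, "hand": 0.05},
  {"tx": 0, "ty": -0.1, "tz": -4, "ax": 0, "ay": 0, "az": 0, "hand": 0.05},
  {"tx": 0, "ty": -0.1, "tz": -9.5, "ax": 0, "ay": 0, "az": 0, "hand": 0.05},
  {"tx": 0, "ty": -0.1, "tz": -9.5, "ax": 0, "ay": 0, "az": 0, "hand": 0.05},
])

```text
time_s: 25.58
eef_pos: [488.1, 308.6, 406.8]
orientation: [-0.298, 3.123, -0.004]
wrist_force: [-0.1, -0.4, -5.0]
gripper_width: 0.136
```

Run:
```python
from h import *
hold('red'); rel([(573,-286,310,97.4)])
```

```text
side 4828 z [216. 366.] rect [array([481.2, 341.2]), array([232.8,  80.7]), np.float64(11.2)] normal [-0.181  0.983 -0.001]
top 495 z [228. 683.] rect [array([522.4, 305.8]), array([135.1, 104. ]), np.float64(53.2)] normal [ 0.334 -0.94  -0.068]
now 25.68 [486.7 308.5 402.8] F [-0.6  0.2 -4.4] w 0.139
[  2.81 -59.95   9.64] [-0.3 -0.   3.5]
```

Request:
apply_moves([
  {"tx": 2.8, "ty": -60, "tz": 0, "ax": 0, "ay": 0, "az": 3.5, "hand": 0.05},
  {"tx": 2.8, "ty": -60, "tz": 0, "ax": 0, "ay": 0, "az": 3.5, "hand": 0.05},
  {"tx": 2.8, "ty": -60, "tz": 0, "ax": 0, "ay": 0, "az": 3.5, "hand": 0.05},
  {"tx": 2.8, "ty": -60, "tz": 0, "ax": 0, "ay": 0, "az": 3.5, "hand": 0.05},
  {"tx": 2.8, "ty": -60, "tz": 0, "ax": 0, "ay": 0, "az": 3.5, "hand": 0.05},
  {"tx": 2.8, "ty": -60, "tz": 0, "ax": 0, "ay": 0, "az": 3.5, "hand": 0.05},
  {"tx": 2.8, "ty": -60, "tz": 0, "ax": 0, "ay": 0, "az": 3.5, "hand": 0.05},
  {"tx": 2.8, "ty": -60, "tz": 0, "ax": 0, "ay": 0, "az": 3.5, "hand": 0.05},
  {"tx": 2.8, "ty": -60, "tz": 0, "ax": 0, "ay": 0, "az": 3.5, "hand": 0.05},
  {"tx": 2.8, "ty": -60, "tz": 0, "ax": 0, "ay": 0, "az": 3.5, "hand": 0.05},
  {"tx": 2.8, "ty": -60, "tz": 0, "ax": 0, "ay": 0, "az": 3.5, "hand": 0.05},
  {"tx": 2.8, "ty": -60, "tz": 0, "ax": 0, "ay": 0, "az": 3.5, "hand": 0.05},
  {"tx": 2.8, "ty": -60, "tz": 0, "ax": 0, "ay": 0, "az": 3.5, "hand": 0.05},
  {"tx": 2.8, "ty": -60, "tz": 0, "ax": 0, "ay": 0, "az": 3.5, "hand": 0.05},
  {"tx": 2.8, "ty": -60, "tz": 4, "ax": 0, "ay": 0, "az": 3.5, "hand": 0.05},
  {"tx": 2.8, "ty": -60, "tz": 8, "ax": 0, "ay": 0, "az": 3.5, "hand": 0.05},
  {"tx": 2.8, "ty": -60, "tz": 9.5, "ax": 0, "ay": 0, "az": 3.5, "hand": 0.05},
  {"tx": 2.8, "ty": -60, "tz": 9.5, "ax": 0, "ay": 0, "az": 3.5, "hand": 0.05},
])

```text
time_s: 27.92
eef_pos: [573.3, -286.2, 311.4]
orientation: [0.204, -3.134, 0.009]
wrist_force: [0.4, -0.1, -3.5]
gripper_width: 0.136
```

Run:
```python
from h import *
over('red',573,-286)
rel([(573,-286,310,97.4),(573,-286,207,97.4)])
```

```text
rim -1 498 -20.1
rim 1 1101 19.8
held top edge z 269.1 across [-7.1  5.4] slope 0.001
now 27.98 [ 573.6 -286.6  312.4] F [-0.   0.5 -4. ] w 0.134
[0.05 0.07 0.24] [-0.4 -0.   0.1]
[ 0.05  0.14 10.54] [-0.4 -0.   0.1]
```

Request:
apply_moves([
  {"tx": 0, "ty": 0.1, "tz": 3, "ax": 0, "ay": 0, "az": 0, "hand": 0.05},
  {"tx": 0, "ty": 0.1, "tz": 6, "ax": 0, "ay": 0, "az": 0, "hand": 0.05},
  {"tx": 0, "ty": 0.1, "tz": 8, "ax": 0, "ay": 0, "az": 0, "hand": 0.05},
  {"tx": 0, "ty": 0.1, "tz": 9.6, "ax": 0, "ay": 0, "az": 0, "hand": 0.05},
  {"tx": 0, "ty": 0.1, "tz": 10.5, "ax": 0, "ay": 0, "az": 0, "hand": 0.05},
  {"tx": 0, "ty": 0.1, "tz": 10.5, "ax": 0, "ay": 0, "az": 0, "hand": 0.05},
  {"tx": 0, "ty": 0.1, "tz": 10.5, "ax": 0, "ay": 0, "az": 0, "hand": 0.05},
])

```text
time_s: 28.85
eef_pos: [573.6, -286.0, 207.4]
orientation: [-0.205, 3.135, -0.009]
wrist_force: [-0.6, 5.3, -6.2]
gripper_width: 0.138
```

Height reached with only light contact. Releasing, rising, and moving clear to the empty-rack side.

Request:
apply_moves([
  {"tx": 0, "ty": 0, "tz": 0.1, "ax": 0, "ay": 0, "az": 0, "hand": 0.05},
  {"tx": 0, "ty": 0, "tz": 0.1, "ax": 0, "ay": 0, "az": 0, "hand": 0.4},
  {"tx": 0, "ty": 0, "tz": 0.1, "ax": 0, "ay": 0, "az": 0, "hand": 0.4},
  {"tx": 0, "ty": 0, "tz": 0.1, "ax": 0, "ay": 0, "az": 0, "hand": 0.4},
  {"tx": 0, "ty": 0, "tz": -3, "ax": 0, "ay": 0, "az": 0, "hand": 0.4},
  {"tx": 0, "ty": 0, "tz": -7, "ax": 0, "ay": 0, "az": 0, "hand": 0.4},
  {"tx": 0, "ty": 0, "tz": -12, "ax": 0, "ay": 0, "az": 0, "hand": 0.4},
  {"tx": 0, "ty": 0, "tz": -12, "ax": 0, "ay": 0, "az": 0, "hand": 0.4},
  {"tx": 0, "ty": 45, "tz": -12, "ax": 0, "ay": 0, "az": 0, "hand": 0.4},
  {"tx": 0, "ty": 45, "tz": -12, "ax": 0, "ay": 0, "az": 0, "hand": 0.4},
  {"tx": 0, "ty": 45, "tz": -12, "ax": 0, "ay": 0, "az": 0, "hand": 0.4},
  {"tx": 0, "ty": 45, "tz": -12, "ax": 0, "ay": 0, "az": 0, "hand": 0.4},
  {"tx": 0, "ty": 45, "tz": -12, "ax": 0, "ay": 0, "az": 0, "hand": 0.4},
  {"tx": 0, "ty": 45, "tz": -12, "ax": 0, "ay": 0, "az": 0, "hand": 0.4},
  {"tx": 0, "ty": 45, "tz": -12, "ax": 0, "ay": 0, "az": 0, "hand": 0.4},
  {"tx": 0, "ty": 45, "tz": -12, "ax": 0, "ay": 0, "az": 0, "hand": 0.4},
  {"tx": 0, "ty": 45, "tz": -12, "ax": 0, "ay": 0, "az": 0, "hand": 0.4},
  {"tx": 0, "ty": 45, "tz": -12, "ax": 0, "ay": 0, "az": 0, "hand": 0.4},
])

```text
time_s: 31.1
eef_pos: [515.2, 159.1, 324.6]
orientation: [-0.201, 3.135, -0.01]
wrist_force: [-0.1, -0.4, -0.5]
gripper_width: 0.403
```

Run:
```python
from h import *
check(['yellow','blue','green','red'])
p,d,X=cloud("side"); save(p,"send.png"); rel([])
```

```text
yellow 614 along 1.6 across -1.7 [228.  16.] 7.3 topz [152.8 164.8 168.8]
blue 570 along 2.4 across -1.6 [227.  15.] 7.5 topz [154.2 164.9 168.6]
green 640 along 2.2 across -1.3 [224.  17.] 7.4 topz [151.2 164.3 169.1]
red 641 along 2.6 across -2.7 [227.  18.] 7.8 topz [152.  164.8 168.9]
now 31.2 [515.3 159.2 324.8] F [0.8 0.2 0.3] w 0.4
```

View pics/send.png

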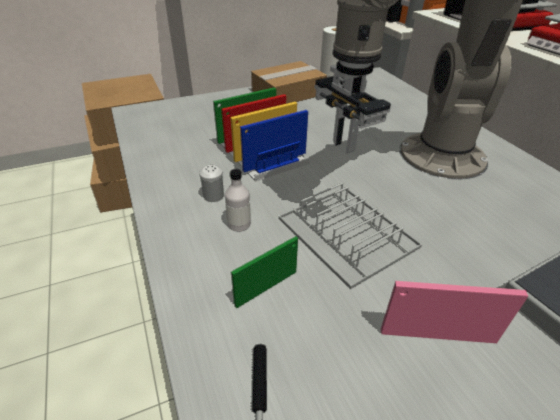

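The side view shows all four boards upright in their own-colour holders (u 215–310, v 90–170). The rack is empty, the bottle and shaker are where they were, and the gripper is clear. Handing in.

```bash
python3 -c "
from station import arm
print(arm.hand_in())"
```

```text
the job is handed in; nothing more can be done
None
```

I moved the yellow, blue, green and red boards, in that order, from the draining rack into the holders of their own colours. Each was carried upright and lowered to about floor height before release. I handed the job in at about 31 s; the hand-in gave no verdict.

| Last top-camera check | Result | Limit |
|---|---|---|
| Along the slot | +1.6 to +2.6 mm | 25 mm |
| Across the slot | −1.3 to −2.7 mm | 10 mm |
| Direction against the slot | within about 0.5° | 0.15 rad (8.6°) |
| Top edge height (median) | about 165 mm (166 mm expected if fully seated) | implied by lower edge 4–13 mm above holder underside |

- **Arm:** it touched nothing at the end. The largest wrist force I saw at any move's end was about 8 N, during the red insertion.
- **Bottle, shaker and look-alikes:** in the last side picture the bottle and shaker stand where they did at the start, and the pink board and the smaller green board were left alone.
- **Failures and disagreements:** the first move call was refused for missing keys, so the arm did not move. The across-slot values all lean 1–3 mm to one side, which is about the camera's calibration error.

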